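Clear the spacer off the sprung lid, then raise and hold the lid just below balance

TASK

Someone left the brass spacer on the lid of the red parts chest: slide it down over the upright stub shaft until it sits fully home on the shoulder, and let go of it. Then raise the sprung lid by its black handle bar clearly past its balance point (red mark), never up to its open stop, and bring it back down into the green band just below balance. Finish while still holding the lid there by the handle, motionless, so a colleague can adjust the spring; leave the spray can, jar and screwdriver alone.

Things in the scene. Friction and masses are not known exactly. Their poses are not given: they have to be found in the camera images.
- chest: Fixed red steel parts chest, 170 x 260 x 110 mm (its x, y, z); origin under its centre, at table height. Its x axis points from the handle side to the hinge side, z up; its yaw varies. The flat bare-metal lid (175 x 264 x 6 mm) closes the top, its top face 116 mm above the table
- lid_hinge (a point): Middle of the lid's hinge line, on the far (+x) upper edge of the chest: 85 mm in +x and 113 mm up from the chest's origin. The hinge line runs along the chest's y axis
- lid (a joint): Lid angle, rad: 0 closed and level (start), grows as the handle side rises; stop at 1.45. Balance point 0.96 (55 degrees): below it the lid falls shut if let go, above it the spring drives it up to the stop. Lifting at the handle takes 1.5 N when closed, 0.5 N at 0.77. Green band: 0.66 to 0.87; aim at 0.77
- lid_bar (a point): Black round bar on the lid, 12 mm thick, 120 mm long, parallel to the hinge; origin at its middle, 225 mm from the hinge line, level with it when closed (113 mm above the table). Arms at its ends join it to the lid; free gap of 44 mm between bar and lid edge. Its axes turn with the lid (x to the hinge, y along the bar). It can turn between the fingers of a downward gripper
- spacer: Loose brass spacer sleeve, 52 mm outside and 32 mm inside diameter, 30 mm tall, about 0.16 kg, lying flat on the chest's lid at the start; origin at the centre of its underside
- shaft_seat (a point): Centre of the fixed stub shaft's shoulder, 60 mm above the table, where the spacer's underside rests when home. Above it the bright upright shaft: 28 mm diameter, 44 mm tall, chamfered to 20 mm at its tip. Below it a dark 44 mm column on a blue 100 x 100 x 12 mm foot. It stands left or right of the chest
- spray_can: Bystander: blue and white spray can, 60 mm diameter, 140 mm tall, origin under its centre. Stands on the other side of the chest from the shaft
- jar: Bystander: white jar, 56 mm diameter, 75 mm tall, origin under its centre
- screwdriver: Bystander: screwdriver with red handle, 180 mm long, lying on the table, origin under its middle
- lid_arc (a point): Top of the green band on a white arc standing beside the lid's +y edge, 100 mm radius about the hinge line, 138 to 154 mm in +y of the chest's centre, up to 215 mm above the table. Green band at 38 to 50 degrees of lid opening, red mark at 54 to 58 degrees; the lid's side edge is the pointer
Things that resemble listed ones, but are neither listed nor needed, are in the scene too. What is shaped like the part that bears shaft_seat but orange or white is not meant.

How it is judged:
By the outcome, as a careful person would: the job done as asked, in the order asked, and still so for the second after the job is handed in, while the arm keeps its last pose, push and grip.
It also fails if it takes over 72 s, if anything falls off the work surface, if the arm or the gripper's body presses on something with over 40 N, if the wrist force passes 120 N, or if a joint passes its speed limit or range.

ROBOT

A 6-joint arm with a two-finger parallel gripper is mounted at the origin on the work surface. World frame = base frame: x ahead of the robot, y to its left, z up, the work surface at z = 0. Lengths are in m, angles in degrees, forces in N, time in s.
With the tool pointing down it reaches from about 0.4 to 0.825 m from the base axis. Payload 7 kg.
Tool frame: the origin (TCP) lies midway between the tips of the shut fingers; the grasp point (between the pads) lies 19 mm behind it; z points along the fingers, y is the line along which they close (so a half turn about z gives the same grasp; the last joint's range is limited). The gripper opens to 88 mm and grips with 3 to 60 N. Pads are 19 mm wide; open, the fingers measure 130 mm over their backs; the gripper's body (78 mm by 193 mm) begins 47 mm behind the grasp point.
Start: joints at [88.757, 20.546, 0.682, 0, -70.136, -16.507], TCP at [0.206, 0.643, 0.227] pointing down, gripper open.
Joint ranges: [-176.03, 176.03], [-82.01, 121.73], [-58.28, 71.71], [-173.87, 95.51], [-174.79, -0.11], [-173.66, 173.66]. Speed limits (degrees/s): [136.94, 136.94, 172.46, 180, 180, 180].

INTERFACE

Orientations are given as [roll, pitch, yaw] about the fixed x, y, z axes, in that order (R = Rz(yaw) Ry(pitch) Rx(roll)).
In Python, from plant import ctrl, viewer, close_job gives the robot as it stands. The module is installed in compiled form; this text tells all that it offers.
- The arm moves only by the tool step_arm, never from a script. Its argument "moves" is a list that holds one entry, the list of rows, each a list of 5 numbers: the shift along the world's x, y, z in cm, then the turn about the world's z in rad, then the finger opening in cm, from 0 to 8.76. In form: [[[tx, ty, tz, twist, grip], ...]]. A call has 1 to 10 rows; each row shifts and turns the commanded pose from where the row before left it; what a row does not reach is not made up. A row lasts 1/10 s, in which the tool goes at most 50 mm and 8.59 degrees, less where a joint would pass 70% of its speed; a pose out of reach is approached as far as the arm can. A call with a gripper value outside its range is refused whole. The fingers move at their own pace and stop on an object; the grip force is fixed at half the most. Time passes only in rows, so rows that do not move let the fingers close. It gives the time, the measured TCP pose, the force, the opening and the grip force at its end, in the units of the state.
- ctrl.get_obs(): the state, without advancing time (a new reading comes with each control period).
- viewer.snapshot(name): name is "scene" or "top" or "wrist"; returns (picture, depth): 400x640x3 uint8, blue, green, red; 400x640 float32, m along the optical axis (not along the pixel's ray), 0 where there is no reading.
- viewer.camera_info(name): a dict with "camera_matrix" (3x3 intrinsics, pixels), "k1" (the pictures are not rectified: a ray, as slopes to the right and down, at radius r is drawn at 1 + k1 r^2 times it, then the intrinsics apply), "eye" and "orientation" of the camera in the world. Camera axes: x right, y down, z forward; pixel columns grow to the right and rows downward; lengths in m; the calibration is good to about 2 mm. A picture is of the moment at which its call begins: read the wrist's pose just before it. camera_info takes no time and is no camera call; for the wrist camera it gives the pose at the moment of the call.
- close_job(): hands the job in; it is judged then, once.
The state is a dict: "clock": time; "joint_pos": joint angles; "qvel": joint speeds; "tau": joint torques, N m; "tool_pos": TCP position; "orientation": TCP orientation; "force": force on the tool from outside, world axes, zero at the start; "moment": the same for the moment, N m; "opening": finger opening in m; "gripper_force": force on a finger pad.
Only numpy, scipy, OpenCV 4.12 (cv2) and the standard library are available. Lean on these libraries where they do the work, as an engineer would, in place of code of your own. Each camera call takes 0.05 s, during which the arm holds its last target. There are 200 camera calls.

## Working session

There is one attempt and no reset: what is moved stays moved. The work goes in short steps, Python scripts to look and compute and a tool call to move; the robot and the scene stay as the last step left them, time stands still between calls to the robot, and variables do not carry over. Pictures are saved under pics/ and viewed, at most 10 in all, crops included, and the job is handed in when it is done.

Besides the shell and the picture viewer there is one more tool, called as name(argument=value, ...), one argument or row to a line, values as JSON. step_arm: Moves the arm, as the interface text tells. Its arguments: {"type":"object","properties":{"moves":{"type":"array","items":{"type":"array","items":{"type":"array","items":{"type":"number"}}}}},"required":["moves"]}

```bash
mkdir -p pics
cat > h.py <<'E'
import numpy as np, cv2
from plant import ctrl, viewer, close_job
from scipy.spatial.transform import Rotation as Ro
def pose(n):
    c=viewer.camera_info(n); return c
def R(c):
    o=np.array(c["orientation"],float)
    return o if o.shape==(3,3) else Ro.from_euler('xyz',o,degrees=True).as_matrix()
def rays(c,px):
    K=np.array(c["camera_matrix"],float); px=np.atleast_2d(np.array(px,float))
    d=np.c_[(px[:,0]-K[0,2])/K[0,0],(px[:,1]-K[1,2])/K[1,1]]; u=d.copy()
    for _ in range(20): u=d/(1+c["k1"]*(u**2).sum(1,keepdims=True))
    return np.c_[u,np.ones(len(u))]@R(c).T      # scaled: depth along optical axis = parameter
def onplane(c,px,z):
    r=rays(c,px); e=np.array(c["eye"]); return e+r*((z-e[2])/r[:,2])[:,None]
def withdepth(c,px,dep):
    r=rays(c,px); d=np.array([dep[int(round(p[1])),int(round(p[0]))] for p in np.atleast_2d(px)])
    return np.array(c["eye"])+r*d[:,None]
def cloud(c,dep):
    v,u=np.mgrid[0:400,0:640]; px=np.c_[u.ravel(),v.ravel()]
    return (np.array(c["eye"])+rays(c,px)*dep.ravel()[:,None]).reshape(400,640,3)
def tri(c1,p1,c2,p2):
    A=[];b=[]
    for c,p in((c1,p1),(c2,p2)):
        r=rays(c,p)[0]; r/=np.linalg.norm(r); P=np.eye(3)-np.outer(r,r); A.append(P); b.append(P@np.array(c["eye"]))
    return np.linalg.solve(A[0]+A[1],b[0]+b[1])
E
python3 - <<'E'
from h import *
for n in("scene","top"):
    c=viewer.camera_info(n); im,d=viewer.snapshot(n); print(n,c["eye"],c["orientation"],c["k1"],np.array(c["camera_matrix"]).tolist())
    cv2.imwrite(f"pics/{n}0.png",im); np.savez(f"{n}0.npz",im=im,d=d)
s=ctrl.get_obs(); print({k:np.round(v,4).tolist() for k,v in s.items()})
E
```

```text
scene [ 0.97585582 -0.57247319  0.95835325] [-136.12369114    0.34392439   33.82519965] -0.10064596965471165 [[401.72114764522036, 0.0, 320.63154726757193], [0.0, 401.72114764522036, 198.88369542413122], [0.0, 0.0, 1.0]]
top [0.42341625 0.07527352 1.41215744] [-175.22684512   -0.59873213  -89.28997661] 0.0007033654865426918 [[488.8104290175277, 0.0, 311.12467579348333], [0.0, 488.8104290175277, 202.18409667310445], [0.0, 0.0, 1.0]]
{'clock': 0.1, 'joint_pos': [88.7578, 20.5878, 0.6386, -0.0156, -70.1363, -16.5071], 'qvel': [-0.045, -0.1647, 0.097, -0.041, -0.1173, 0.0355], 'tau': [-0.0015, -58.4163, 29.3753, 7.0155, 0.0102, -0.0], 'tool_pos': [0.2057, 0.6424, 0.2257], 'orientation': [179.9138, -0.0103, -17.7546], 'force': [0.5415, -0.005, -0.4073], 'moment': [-0.0397, 0.0726, 0.022], 'gripper_force': 0.0, 'opening': 0.088}
```

View pics/scene0.png

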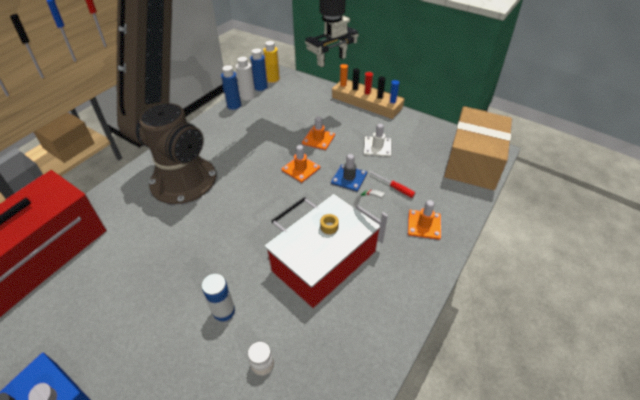

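View pics/top0.png

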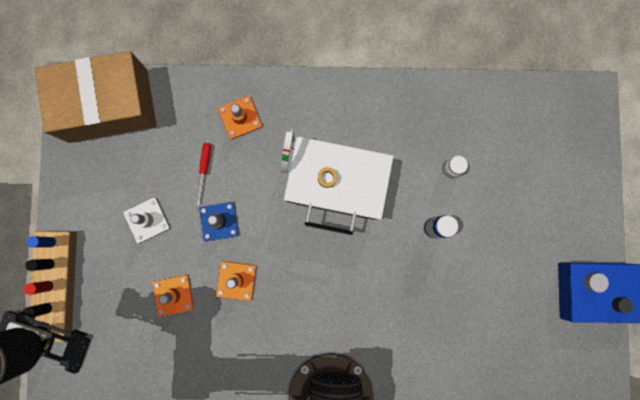

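The scene picture shows the spacer at (329,223), the blue shaft at (349,165) and the bar at (290,210). The top picture shows the spacer at (328,178), the blue shaft at (217,220), the bar at (330,228) and the arc at (288,152). In the top view +x is up and +y is left.

```bash
cat > m.py <<'E'
from h import *
def comp(m,near):
    n,l,s,c=cv2.connectedComponentsWithStats(m.astype(np.uint8))
    k=min((i for i in range(1,n) if s[i,4]>15),key=lambda i:np.hypot(*(c[i]-near))); return l==k,c[k],s[k]
D={}
for n,sp,bl in(("scene",(329,223),(349,178)),("top",(328,178),(217,220))):
    z=np.load(n+"0.npz"); im,d=z["im"],z["d"]; c=viewer.camera_info(n); h=cv2.cvtColor(im,cv2.COLOR_BGR2HSV)
    P=cloud(c,d); D[n]=(c,im,h,P,d)
    br=(h[...,0]>15)&(h[...,0]<32)&(h[...,1]>110); m,cc,s=comp(br,sp)
    ct=max(cv2.findContours(m.astype(np.uint8),cv2.RETR_EXTERNAL,cv2.CHAIN_APPROX_NONE)[0],key=len)
    e=cv2.fitEllipse(ct); zt=P[m][:,2]; print(n,"spacer",cc,s,e,"z95",np.percentile(zt,[50,90,97]),"top pl",onplane(c,[cc],.146))
    q=P[m]; q=q[abs(q[:,2]-np.percentile(zt,90))<.006]; print("  depth xy mid",(q.min(0)+q.max(0))/2,q.max(0)-q.min(0))
    b=(h[...,0]>100)&(h[...,0]<125)&(h[...,1]>120)&(h[...,2]>60); m,cc,s=comp(b,bl)
    hull=cv2.convexHull(np.argwhere(m)[:,::-1].astype(np.float32)); ra=cv2.minAreaRect(onplane(c,hull[:,0],.012)[:,:2].astype(np.float32)); print("  foot",ra)
    f=np.array(ra[0]); q=P.reshape(-1,3); q=q[(np.hypot(*(q[:,:2]-f).T)<.045)&(q[:,2]>.085)]; print("  shaft pts",len(q),(q.min(0)+q.max(0))/2,q.max(0))
    # lid / bar
    lid=(abs(P[...,2]-.116)<.008)&(h[...,2]>150)&(h[...,1]<60); m,cc,s=comp(lid,sp)
    hull=cv2.convexHull(np.argwhere(m)[:,::-1].astype(np.float32)); ra=cv2.minAreaRect(onplane(c,hull[:,0],.116)[:,:2].astype(np.float32)); print("  lid",ra,np.median(P[m][:,2]),cv2.boxPoints(ra).tolist())
    bar=(h[...,2]<70)&(P[...,2]>.09)&(P[...,2]<.14)
    m,cc,s=comp(bar,(290,210) if n=="scene" else (330,228)); pl=onplane(c,np.argwhere(m)[:,::-1],.117)[:,:2]; r2=cv2.minAreaRect(pl.astype(np.float32)); print("  bar",cc,s,np.median(P[m],0),r2)
E
python3 m.py
```

```text
scene spacer [328.8685259  223.60557769] [321 215  17  19 251] ((328.89044189453125, 223.58303833007812), (16.9151554107666, 18.698938369750977), 4.365887641906738) z95 [0.14049461 0.14756375 0.14902249] top pl [[0.60576705 0.01027567 0.146     ]]
  depth xy mid [0.60144281 0.0183849  0.14623217] [0.04590128 0.04622485 0.00877156]
  foot ((0.4880554974079132, 0.31963875889778137), (0.09613949060440063, 0.10007473081350327), 10.412178039550781)
  shaft pts 65 [0.48638111 0.32417878 0.09768866] [0.49909796 0.33756271 0.10968069]
  lid ((0.5818449854850769, -0.0077002644538879395), (0.2674664258956909, 0.21960248053073883), 79.30123138427734) 0.11662486265330452 [[0.4491254687309265, -0.11872465908527374], [0.664910614490509, -0.1594928652048111], [0.7145645022392273, 0.10332413017749786], [0.4987793564796448, 0.14409233629703522]]
  bar [289.01098901 209.31868132] [274 199  30  21  91] [0.46943897 0.0141056  0.11747997] ((0.46955275535583496, 0.01412023976445198), (0.10956192016601562, 0.009102755226194859), 79.43805694580078)
top spacer [327.03508772 176.96491228] [318 168  19  19 171
[... 280 characters left out ...]
(0.48269137740135193, 0.32626694440841675), (0.09812736511230469, 0.09850717335939407), 9.867953300476074)
  shaft pts 91 [0.48186257 0.32573594 0.10014157] [0.49532905 0.33931968 0.10982903]
  lid ((0.5986085534095764, 0.020111318677663803), (0.024281540885567665, 0.024079080671072006), 0.594273030757904) 0.11567898678539579 [[0.5863435864448547, 0.03202429041266441], [0.5865933299064636, 0.007946503348648548], [0.6108735203742981, 0.008198346942663193], [0.6106237769126892, 0.03227613493800163]]
  bar [328.49456522 227.77717391] [305 222  48  13 184] [0.46382299 0.01621439 0.11831976] ((0.46434256434440613, 0.0161232128739357), (0.12721377611160278, 0.010298877023160458), 79.1008529663086)
```

step_arm(
  moves=[
    [[2.4,-3.2,1.0,-0.145,8.7],[2.8,-3.6,1.0,-0.145,8.7],[2.8,-3.6,1.0,-0.145,8.7],[2.8,-3.6,1.0,-0.145,8.7],[2.8,-3.6,1.0,-0.145,8.7],[2.8,-3.6,0.5,-0.145,8.7],[2.8,-3.6,0,-0.145,8.7],[2.8,-3.6,0,-0.145,8.7],[2.8,-3.2,0,-0.145,8.7],[2.0,0,0,-0.142,8.7]],
  ],
)

```text
clock: 1.1
tool_pos: [0.4748, 0.3233, 0.2821]
orientation: [-180.0, 0.0, -101.1]
force: [-1.6, 1.0, 0.7]
opening: 0.0869
gripper_force: 0.0
```

step_arm(
  moves=[
    [[0,0,0,0,8.7],[0,0,0,0,8.7]],
  ],
)

```text
clock: 1.3
tool_pos: [0.4738, 0.3264, 0.2809]
orientation: [180.0, -0.1, -100.6]
force: [-0.8, -0.0, 0.2]
opening: 0.0867
gripper_force: 0.0
```

Run:
```python
from h import *
c=viewer.camera_info("wrist"); im,d=viewer.snapshot("wrist"); s=ctrl.get_obs()
print(s["clock"],s["tool_pos"],s["orientation"],c["eye"],c["orientation"],c["k1"])
cv2.imwrite("pics/w1.png",im); np.savez("w1.npz",im=im,d=d,c=np.array(c,dtype=object))
P=cloud(c,d); q=P.reshape(-1,3); q=q[(abs(q[:,2]-.104)<.006)&(np.hypot(q[:,0]-.484,q[:,1]-.325)<.03)]; print(len(q),q.mean(0) if len(q) else 0)
```

```text
1.35 [0.47339545 0.32673934 0.28105365] [ 1.79959592e+02 -4.39294573e-02 -1.00559698e+02] [0.46190687 0.25894488 0.43921089] [ 1.65289903e+02 -4.50889126e-02  1.69376059e+02] -0.054972837315032864
479 [0.48533936 0.32494838 0.10277692]
```

View pics/w1.png

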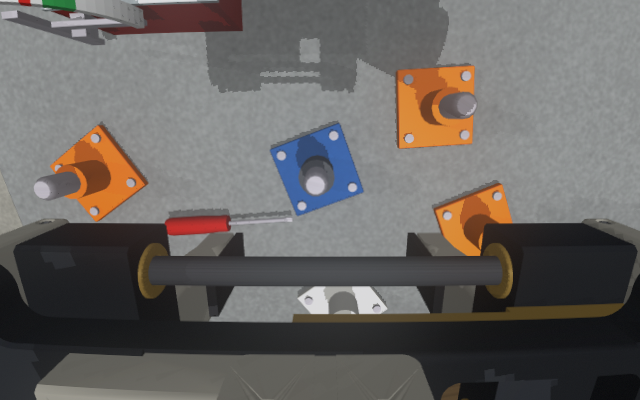

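The blue foot's shaft tip is at (316,185) in the wrist view, with nothing in its way; the screwdriver is at (230,222). Next I look at the spacer in the same way.

step_arm(
  moves=[
    [[1.5,-3.8,0,0,8.7],[1.8,-4.5,0,0,8.7],[1.8,-4.5,0,0,8.7],[1.8,-4.5,0,0,8.7],[1.8,-4.5,0,0,8.7],[1.8,-4.4,0,0,8.7],[1.5,-3.4,0,0,8.7],[0.5,-1.0,0,0,8.7],[0,0,0,0,8.7],[0,0,0,0,8.7]],
  ],
)

```text
clock: 2.35
tool_pos: [0.5984, 0.0218, 0.2814]
orientation: [180.0, 0.0, -100.6]
force: [0.5, -0.2, 0.7]
opening: 0.0872
gripper_force: 0.0
```

Run:
```python
from h import *
z=np.load("w1.npz",allow_pickle=True); c=z["c"].item(); im=z["im"]; P=cloud(c,z["d"])
h=cv2.cvtColor(im,cv2.COLOR_BGR2HSV)
m=(np.hypot(P[...,0]-.485,P[...,1]-.325)<.02)&(P[...,2]>.099); 
(u,v),r=cv2.minEnclosingCircle(np.argwhere(m)[:,::-1].astype(np.float32)); print("tip",u,v,r,onplane(c,[(u,v)],.104),np.percentile(P[m][:,2],[50,95]))
m2=m&(h[...,2]>150); (u,v),r=cv2.minEnclosingCircle(np.argwhere(m2)[:,::-1].astype(np.float32)); print("tipbright",m2.sum(),u,v,r,onplane(c,[(u,v)],.104))
fm=(h[...,0]>100)&(h[...,0]<125)&(h[...,1]>120)&(h[...,2]>50)&(np.hypot(P[...,0]-.485,P[...,1]-.325)<.09)&(P[...,2]<.03)
ra=cv2.minAreaRect(onplane(c,np.argwhere(fm)[:,::-1],.012)[:,:2].astype(np.float32)); print("foot",ra)
c=viewer.camera_info("wrist"); im,d=viewer.snapshot("wrist"); s=ctrl.get_obs()
print(s["clock"],s["tool_pos"],s["orientation"],s["force"])
cv2.imwrite("pics/w2.png",im); np.savez("w2.npz",im=im,d=d,c=np.array(c,dtype=object))
h=cv2.cvtColor(im,cv2.COLOR_BGR2HSV); P=cloud(c,d)
m=(h[...,0]>12)&(h[...,0]<35)&(h[...,1]>100)&(np.hypot(P[...,0]-.598,P[...,1]-.021)<.06)&(P[...,2]>.1)
top=m&(P[...,2]>.141)&(P[...,2]<.152)
print(m.sum(),top.sum(),np.median(P[top][:,2]))
pl=onplane(c,np.argwhere(top)[:,::-1],.146)[:,:2].astype(np.float32); print("spacer",cv2.minEnclosingCircle(pl),pl.mean(0))
```

```text
tip 314.65045166015625 183.96017456054688 12.331071853637695 [[0.48516937 0.3247259  0.104     ]] [0.10360056 0.10523779]
tipbright 286 315.0 185.0 9.486932754516602 [[0.48501934 0.32591251 0.104     ]]
foot ((0.4848211109638214, 0.3252858519554138), (0.09810445457696915, 0.09840735793113708), 10.01803207397461)
2.4 [0.59836316 0.02211675 0.28157885] [ 1.79993113e+02  1.22431734e-02 -1.00548196e+02] [0.07754614 0.00237329 0.3616244 ]
5199 1200 0.1460362309446646
spacer ((0.5992596745491028, 0.020452432334423065), 0.025269072502851486) [0.59947896 0.02006776]
```

View pics/w2.png

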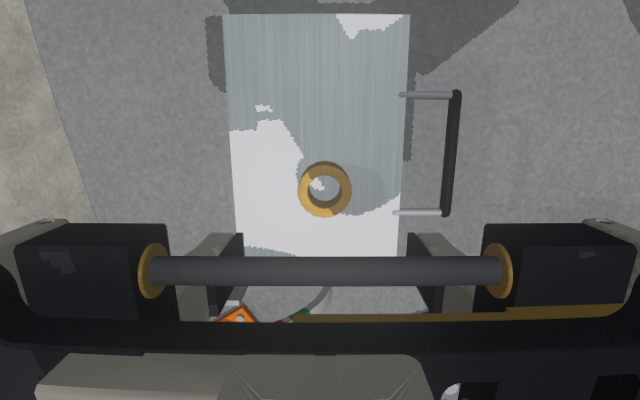

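The wrist view shows the spacer at (325,190), centred in the tool's path, and the bar from (456,95) to (446,213). I'm descending on the spacer.

step_arm(
  moves=[
    [[0.1,-0.15,-3.5,0,8.7],[0,0,-4,0,8.7],[0,0,-4,0,8.7],[0,0,-2.5,0,8.7],[0,0,-1.2,0,8.7],[0,0,-0.7,0,8.7],[0,0,0,0,8.7],[0,0,0,0,8.7]],
  ],
)

```text
clock: 3.2
tool_pos: [0.6006, 0.0199, 0.124]
orientation: [-179.9, 0.0, -100.6]
force: [-0.0, 0.6, 0.1]
opening: 0.087
gripper_force: 0.0
```

step_arm(
  moves=[
    [[0,0,0,0,6.5],[0,0,0,0,5.6],[0,0,0,0,5.2],[0,0,0,0,4.5],[0,0,0,0,4.5],[0,0,0,0,4.5],[0,0,0,0,4.5],[0,0,0,0,4.5],[0,0,0,0,4.5],[0,0,0,0,4.5]],
  ],
)

```text
clock: 4.2
tool_pos: [0.5997, 0.0193, 0.1226]
orientation: [180.0, -0.0, -100.7]
force: [-2.0, -0.6, 2.4]
opening: 0.0513
gripper_force: 30.0
```

Run:
```python
from h import *
z=np.load("w2.npz",allow_pickle=True); c=z["c"].item(); im=z["im"]; P=cloud(c,z["d"]); h=cv2.cvtColor(im,cv2.COLOR_BGR2HSV)
v,u=np.mgrid[0:400,0:640]
m=(h[...,2]<70)&(P[...,2]>.095)&(P[...,2]<.14)&(u>425)&(u<480)&(v<225)&(v>80)
print(m.sum(),np.median(P[m],0),cv2.minAreaRect(onplane(c,np.argwhere(m)[:,::-1],.115)[:,:2].astype(np.float32)))
l=(abs(P[...,2]-.116)<.006)&(u>200)&(u<420)&(v<250)&~((h[...,1]>100)&(h[...,0]<35))
pts=P[l][:,:2].astype(np.float32); print("lid",cv2.minAreaRect(pts),np.median(P[l][:,2]))
s=ctrl.get_obs(); print(s["tool_pos"],s["force"],s["opening"],s["gripper_force"],s["orientation"])
```

```text
1418 [0.46749    0.00964216 0.11787974] ((0.4674321711063385, 0.014553122222423553), (0.1292024403810501, 0.012611246667802334), 79.50990295410156)
lid ((0.5886568427085876, -0.02329033613204956), (0.2354162484407425, 0.19713012874126434), 79.61500549316406) 0.11604080394756922
[0.59972382 0.01926579 0.12263155] [-2.03659152 -0.55582387  2.43339199] 0.05131418762803273 30.000608079135418 [ 1.79994600e+02 -7.92418115e-03 -1.00656298e+02]
```

step_arm(
  moves=[
    [[0,0,1,0,4.5],[0,0,3,0,4.5],[0,0,4,0,4.5],[0,0,4,0,4.5],[-1.0,2.5,0,0,4.5],[-1.5,4.0,0,0,4.5],[-1.5,4.0,0,0,4.5],[-1.5,4.0,0,0,4.5],[-1.5,4.0,0,0,4.5],[-1.5,4.0,0,0,4.5]],
  ],
)

```text
clock: 5.2
tool_pos: [0.514, 0.2459, 0.2432]
orientation: [-180.0, 0.0, -100.7]
force: [1.5, 0.3, -0.7]
opening: 0.0517
gripper_force: 30.0
```

step_arm(
  moves=[
    [[-1.5,4.0,0,0,4.5],[-1.0,2.5,-2,0,4.5],[-0.5,1.5,-3,0,4.5],[0,0,-3,0,4.5],[0,0,-2.5,0,4.5],[0,0,-0.5,0,4.5],[0,0,0,0,4.5],[0,0,0,0,4.5],[0,0,0,0,4.5]],
  ],
)

```text
clock: 6.1
tool_pos: [0.4856, 0.3249, 0.1343]
orientation: [-179.9, 0.1, -100.7]
force: [-0.4, 0.1, -1.0]
opening: 0.0512
gripper_force: 30.0
```

Run:
```python
from h import *
for n in("scene","top"):
    im,d=viewer.snapshot(n); c=viewer.camera_info(n); np.savez(n+"1.npz",im=im,d=d)
    cv2.imwrite(f"pics/{n}1.png",im)
    u,v=(350,160) if n=="scene" else (215,215)
    if n=="scene": A=im[v-50:v+50,u-60:u+60]
    else: B=im[v-50:v+50,u-60:u+60]
cv2.imwrite("pics/c1.png",cv2.resize(np.hstack([A,B]),None,fx=3.3,fy=3.3,interpolation=cv2.INTER_CUBIC))
s=ctrl.get_obs(); print(s["clock"],s["tool_pos"],s["force"],s["opening"],s["orientation"])
```

```text
6.2 [0.48533909 0.32473132 0.13388719] [ 0.00777281 -0.22158015 -1.408674  ] 0.05140761253206062 [-1.79938573e+02  1.09950484e-01 -1.00668229e+02]
```

View pics/c1.png

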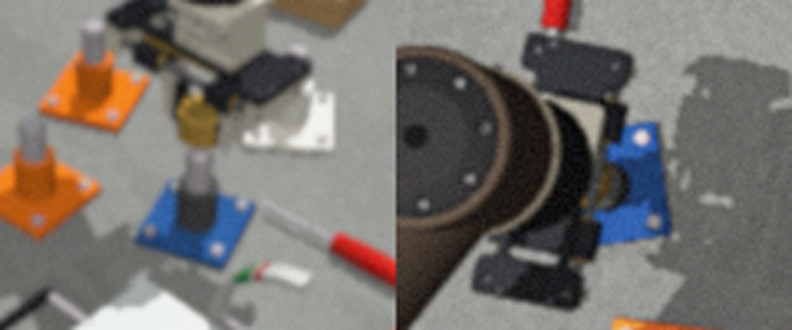

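The held spacer is directly above the shaft in the scene view: spacer at crop (197,122), shaft at (197,165). I'm lowering it.

step_arm(
  moves=[
    [[-0.05,-0.03,-1.0,0,4.5],[0,0,-0.8,0,4.5],[0,0,-0.4,0,4.5],[0,0,-0.3,0,4.5],[0,0,-0.3,0,4.5],[0,0,-0.3,0,4.5],[0,0,-0.3,0,4.5],[0,0,0,0,4.5]],
  ],
)

```text
clock: 7.0
tool_pos: [0.4841, 0.3239, 0.0981]
orientation: [180.0, -0.0, -100.7]
force: [-0.5, -0.0, -2.2]
opening: 0.0514
gripper_force: 30.0
```

step_arm(
  moves=[
    [[0,0,-0.4,0,4.5],[0,0,-0.5,0,4.5],[0,0,-0.5,0,4.5],[0,0,-0.5,0,4.5],[0,0,-0.4,0,4.5],[0,0,-0.3,0,4.5],[0,0,-0.3,0,4.5],[0,0,0,0,4.5]],
  ],
)

```text
clock: 7.8
tool_pos: [0.4841, 0.3238, 0.0691]
orientation: [180.0, -0.0, -100.7]
force: [-0.3, -0.5, -0.9]
opening: 0.0515
gripper_force: 30.0
```

step_arm(
  moves=[
    [[0,0,-0.1,0,4.5],[0,0,-0.1,0,4.5],[0,0,-0.1,0,4.5],[0,0,0,0,4.5]],
  ],
)

```text
clock: 8.2
tool_pos: [0.4844, 0.3241, 0.0668]
orientation: [-180.0, 0.0, -100.7]
force: [-0.3, -0.9, 0.4]
opening: 0.0516
gripper_force: 30.0
```

step_arm(
  moves=[
    [[0,0,-0.1,0,4.5],[0,0,-0.1,0,4.5],[0,0,0,0,4.5]],
  ],
)

```text
clock: 8.5
tool_pos: [0.4844, 0.3242, 0.0666]
orientation: [-180.0, 0.0, -100.6]
force: [-5.9, -2.4, 18.1]
opening: 0.0514
gripper_force: 30.0
```

step_arm(
  moves=[
    [[0,0,0,0,5.6],[0,0,0,0,6.5],[0,0,0,0,8],[0,0,0,0,8.5],[0,0,0,0,8.5],[0,0,0,0,8.5]],
  ],
)

```text
clock: 9.1
tool_pos: [0.4843, 0.324, 0.0644]
orientation: [180.0, -0.0, -100.7]
force: [0.5, 0.7, 0.4]
opening: 0.0843
gripper_force: 0.0
```

step_arm(
  moves=[
    [[0,0,1,0,8.5],[0,0,3,0,8.5],[0,0,4,0,8.5],[0,0,5,0,8.5],[0,0,5,0,8.5],[0,0,3,0,8.5],[0,0,0,0,8.5],[0,0,0,0,8.5]],
  ],
)

```text
clock: 9.9
tool_pos: [0.4843, 0.3241, 0.2758]
orientation: [-180.0, 0.1, -100.7]
force: [-0.1, 0.2, -0.3]
opening: 0.0849
gripper_force: 0.0
```

Run:
```python
from h import *
c=viewer.camera_info("wrist"); im,d=viewer.snapshot("wrist"); s=ctrl.get_obs()
print(s["clock"],s["tool_pos"],s["force"],s["opening"])
h=cv2.cvtColor(im,cv2.COLOR_BGR2HSV); P=cloud(c,d)
m=(h[...,0]>12)&(h[...,0]<35)&(h[...,1]>100)&(np.hypot(P[...,0]-.485,P[...,1]-.325)<.05)&(P[...,2]>.04)
print(m.sum(),np.percentile(P[m][:,2],[5,50,95])); t=m&(P[...,2]>.085)
pl=onplane(c,np.argwhere(t)[:,::-1],.09)[:,:2].astype(np.float32); print(cv2.minEnclosingCircle(pl))
for i in range(4):
    q=P[t][(np.arange(t.sum())*4//t.sum())==i]; print(q.mean(0))
cv2.imwrite("pics/w3.png",cv2.resize(im[80:300,220:420],None,fx=2.5,fy=2.5))
```

```text
9.95 [0.48385511 0.32373127 0.27444536] [ 0.31697576  0.03332655 -0.74799749] 0.08489361803137911
2578 [0.08900194 0.36825605 0.37064246]
((0.42131975293159485, 0.4816344976425171), 0.19455406069755554)
[0.48343887 0.31560157 0.09000389]
[0.47198181 0.32317462 0.23238156]
[0.46321509 0.30418048 0.36893826]
[0.46157751 0.30453226 0.37009795]
```

View pics/w3.png

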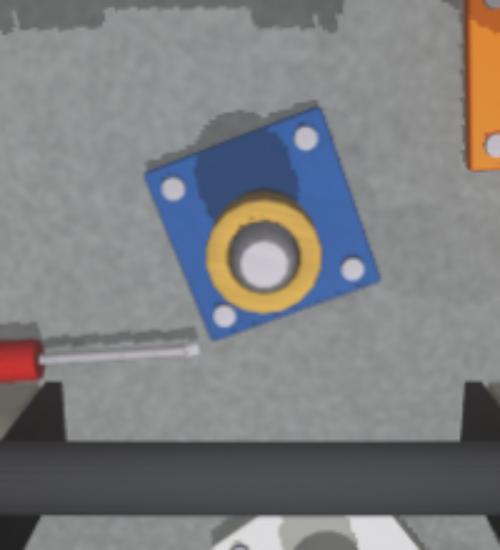

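The spacer sits concentric on the shaft, at crop (264,255), with its top at z 0.090, so it is home. Next is the handle bar.

step_arm(
  moves=[
    [[-0.1,-2.5,0,0,3.6],[-0.2,-4.5,0,0,3.6],[-0.3,-4.8,0,0,3.6],[-0.3,-4.8,0,0,3.6],[-0.3,-4.8,0,0,3.6],[-0.3,-4.8,-1,0,3.6],[-0.2,-3.25,-2.5,0,3.6],[0,-1.5,-3.0,0,3.6],[0,0,-2.5,0,3.6],[0,0,0,0,3.6]],
  ],
)

```text
clock: 10.95
tool_pos: [0.464, 0.0125, 0.1808]
orientation: [179.6, -0.2, -100.8]
force: [-0.1, 0.8, 0.2]
opening: 0.0361
gripper_force: 0.0
```

step_arm(
  moves=[
    [[0,0,-1.0,0,3.6],[0,0,0,0,3.6]],
  ],
)

```text
clock: 11.15
tool_pos: [0.4671, 0.0146, 0.1742]
orientation: [180.0, -0.0, -100.6]
force: [-0.5, 0.1, 0.5]
opening: 0.0359
gripper_force: 0.0
```

Run:
```python
from h import *
c=viewer.camera_info("wrist"); im,d=viewer.snapshot("wrist"); s=ctrl.get_obs(); P=cloud(c,d)
print(s["clock"],s["tool_pos"],s["opening"],s["force"])
h=cv2.cvtColor(im,cv2.COLOR_BGR2HSV)
m=(h[...,2]<75)&(P[...,2]>.1)&(P[...,2]<.13)&(np.hypot(P[...,0]-.467,P[...,1]-.015)<.07)
q=P[m]; print(len(q)); 
if len(q)>20: print(np.percentile(q,[3,50,97],axis=0),cv2.fitLine(q[:,:2].astype(np.float32),cv2.DIST_L2,0,.01,.01).ravel())
cv2.imwrite("pics/w4.png",im)
```

```text
11.2 [0.46742684 0.0148233  0.17480674] 0.03593917686642635 [-1.02940048  0.35988148  0.02049189]
2232
[[ 0.45276519 -0.04608659  0.11502197]
 [ 0.46343029 -0.00274167  0.11813276]
 [ 0.47763746  0.07196979  0.11976255]] [1.8454434e-01 9.8282421e-01 4.6394220e-01 1.6872979e-04]
```

View pics/w4.png

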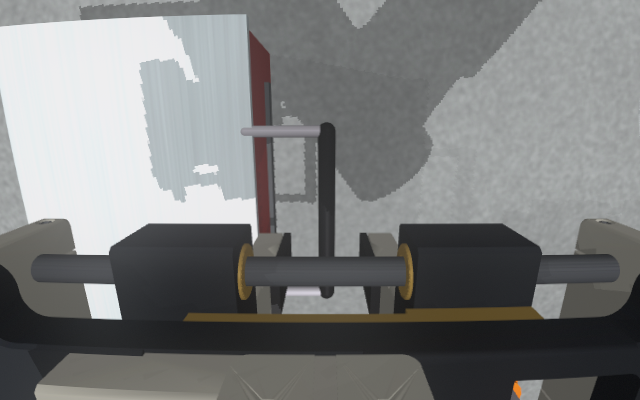

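The bar, at (327,210), lies midway between the fingers. I'm descending and closing.

step_arm(
  moves=[
    [[0,0,-2,0,3.6],[0,0,-3,0,3.6],[0,0,-2,0,3.6],[0,0,-1,0,3.6],[0,0,0,0,3.6],[0,0,0,0,3.6]],
  ],
)

```text
clock: 11.8
tool_pos: [0.4681, 0.015, 0.0956]
orientation: [-179.9, 0.0, -100.6]
force: [0.4, 0.4, -0.5]
opening: 0.0361
gripper_force: 0.0
```

step_arm(
  moves=[
    [[0,0,0,0,2.4],[0,0,0,0,1.6],[0,0,0,0,0.8],[0,0,0,0,0.8],[0,0,0,0,0.8],[0,0,0,0,0.8],[0,0,0,0,0.8]],
  ],
)

```text
clock: 12.5
tool_pos: [0.4661, 0.0147, 0.0946]
orientation: [179.9, 0.0, -100.7]
force: [-6.3, 4.5, 4.4]
opening: 0.0112
gripper_force: 30.0
```

Run:
```python
import numpy as np
def t(a):
    a=np.array(a); a0,a1=a[:-1],a[1:]
    s=22.5*(np.cos(a0)-np.cos(a1)); z=22.5*(np.sin(a1)-np.sin(a0))
    print(np.round(np.c_[a1,.983*s,-.185*s,z],2).tolist())
t(np.linspace(0,.55,11)); t(np.linspace(.55,1.1,11)); t([1.1,1.08,1.04,1,.96,.92,.88,.84,.81,.79,.77])
```

```text
[[0.06, 0.03, -0.01, 1.24], [0.11, 0.1, -0.02, 1.23], [0.17, 0.17, -0.03, 1.23], [0.22, 0.23, -0.04, 1.21], [0.28, 0.3, -0.06, 1.2], [0.33, 0.36, -0.07, 1.18], [0.39, 0.43, -0.08, 1.16], [0.44, 0.49, -0.09, 1.13], [0.5, 0.55, -0.1, 1.1], [0.55, 0.61, -0.11, 1.07]]
[[0.61, 0.66, -0.12, 1.04], [0.66, 0.72, -0.14, 1.0], [0.72, 0.77, -0.15, 0.96], [0.77, 0.82, -0.15, 0.91], [0.82, 0.87, -0.16, 0.86], [0.88, 0.92, -0.17, 0.81], [0.94, 0.96, -0.18, 0.76], [0.99, 1.0, -0.19, 0.71], [1.05, 1.03, -0.19, 0.65], [1.1, 1.07, -0.2, 0.59]]
[[1.08, -0.39, 0.07, -0.21], [1.04, -0.77, 0.15, -0.44], [1.0, -0.75, 0.14, -0.47], [0.96, -0.73, 0.14, -0.5], [0.92, -0.71, 0.13, -0.53], [0.88, -0.69, 0.13, -0.56], [0.84, -0.67, 0.13, -0.59], [0.81, -0.49, 0.09, -0.46], [0.79, -0.32, 0.06, -0.31], [0.77, -0.31, 0.06, -0.32]]
```

step_arm(
  moves=[
    [[0.03,-0.01,1.24,0,0.8],[0.1,-0.02,1.23,0,0.8],[0.17,-0.03,1.23,0,0.8],[0.23,-0.04,1.21,0,0.8],[0.3,-0.06,1.2,0,0.8],[0.36,-0.07,1.18,0,0.8],[0.43,-0.08,1.16,0,0.8],[0.49,-0.09,1.13,0,0.8],[0.55,-0.1,1.1,0,0.8],[0.61,-0.11,1.07,0,0.8]],
  ],
)

```text
clock: 13.5
tool_pos: [0.4963, 0.009, 0.2114]
orientation: [179.6, -0.0, -100.7]
force: [-14.5, 9.5, 6.9]
opening: 0.0109
gripper_force: 30.0
```

step_arm(
  moves=[
    [[0,0,0,0,0.8],[0,0,0,0,0.8]],
  ],
)

```text
clock: 13.7
tool_pos: [0.4963, 0.009, 0.2114]
orientation: [179.6, 0.0, -100.7]
force: [-15.4, 8.7, 7.0]
opening: 0.011
gripper_force: 30.0
```

step_arm(
  moves=[
    [[-0.15,0.1,-0.05,0,0.8],[-0.1,0.05,0,0,0.8],[0,0,0,0,0.8]],
  ],
)

```text
clock: 14.0
tool_pos: [0.4961, 0.0092, 0.2112]
orientation: [179.9, -0.1, -100.7]
force: [-4.6, -2.5, 0.8]
opening: 0.0107
gripper_force: 30.0
```

step_arm(
  moves=[
    [[0.64,-0.12,1.04,0,0.8],[0.7,-0.13,1.0,0,0.8],[0.75,-0.14,0.96,0,0.8],[0.8,-0.15,0.91,0,0.8],[0.85,-0.16,0.86,0,0.8],[0,0,0,0,0.8]],
  ],
)

```text
clock: 14.6
tool_pos: [0.5342, 0.002, 0.2616]
orientation: [179.9, -0.1, -100.7]
force: [-14.0, -0.2, 13.8]
opening: 0.0111
gripper_force: 30.0
```

step_arm(
  moves=[
    [[-0.2,0.03,0.2,0,0.8],[0,0,0,0,0.8]],
  ],
)

```text
clock: 14.8
tool_pos: [0.5337, 0.0022, 0.2614]
orientation: [-179.9, -0.1, -100.7]
force: [2.8, -6.4, -5.7]
opening: 0.011
gripper_force: 30.0
```

step_arm(
  moves=[
    [[0.88,-0.16,0.84,0,0.8],[0.92,-0.17,0.79,0,0.8],[0.96,-0.17,0.74,0,0.8],[0,0,0,0,0.8]],
  ],
)

```text
clock: 15.2
tool_pos: [0.562, -0.0031, 0.2857]
orientation: [-179.9, -0.1, -100.7]
force: [-1.9, -5.0, -2.3]
opening: 0.011
gripper_force: 30.0
```

```bash
cat > lid.py <<'E'
from h import *
s=ctrl.get_obs(); print(s["clock"],s["tool_pos"],s["force"],s["opening"],s["gripper_force"],np.abs(s["qvel"]).max())
hg=np.array([.4667,.0146])+.225*np.array([.983,-.185])   # hinge xy
for n in("scene","top"):
    im,d=viewer.snapshot(n); c=viewer.camera_info(n); P=cloud(c,d); h=cv2.cvtColor(im,cv2.COLOR_BGR2HSV)
    r=P[...,:2]-hg; a=-(r@np.array([.983,-.185])); b=r@np.array([.185,.983]); z=P[...,2]-.113
    m=(h[...,1]<60)&(np.abs(b)<.125)&(a>.03)&(a<.17)&(z>.02)&(np.hypot(a,z)<.172)
    if m.sum()>30:
        l=cv2.fitLine(np.c_[a[m],z[m]].astype(np.float32),cv2.DIST_HUBER,0,.01,.01).ravel()
        print(n,m.sum(),"lid angle",np.arctan(l[1]/l[0]),"resid",np.std((np.c_[a[m],z[m]]-l[2:])@np.array([-l[1],l[0]])))
    cv2.imwrite(f"pics/{n}_{s['clock']:.2f}.png",im)
a=np.dot(hg-s["tool_pos"][:2],[.983,-.185]); z=s["tool_pos"][2]+.019-.113; print("tool angle",np.arctan2(z,a),np.hypot(a,z))
E
python3 lid.py
```

```text
15.2 [ 0.56196777 -0.00310738  0.28574847] [-1.89173571 -5.04939812 -2.31609201] 0.010987441003203228 30.000544488430023 1.8373550231326359
scene 3735 lid angle 0.9683927 resid 0.0014231485476501968
top 142 lid angle 0.96988857 resid 0.000882413857832416
tool angle 0.9814977786437834 0.23065245449936564
```

step_arm(
  moves=[
    [[1.0,-0.18,0.7,0,0.8],[1.03,-0.19,0.64,0,0.8],[0.7,-0.13,0.38,0,0.8],[0,0,0,0,0.8],[0,0,0,0,0.8]],
  ],
)

```text
clock: 15.8
tool_pos: [0.5884, -0.0081, 0.3023]
orientation: [-180.0, -0.1, -100.7]
force: [0.4, -5.7, -2.2]
opening: 0.0111
gripper_force: 30.0
```

```bash
python3 lid.py
```

```text
15.8 [ 0.588369   -0.00808777  0.30230316] [ 0.40409003 -5.74009072 -2.22537701] 0.011093678947672242 30.000024139881134 0.31650167195867485
scene 3082 lid angle 1.1077121 resid 0.0012876675138444567
top 162 lid angle 1.1068041 resid 0.0007674200152827169
tool angle 1.118091190365995 0.23163656820443226
```

step_arm(
  moves=[
    [[-0.84,0.16,-0.45,0,0.8],[-0.82,0.15,-0.49,0,0.8],[-0.8,0.15,-0.52,0,0.8],[-0.78,0.15,-0.55,0,0.8],[-0.76,0.14,-0.59,0,0.8],[0,0,0,0,0.8]],
  ],
)

```text
clock: 16.5
tool_pos: [0.5476, -0.0003, 0.2764]
orientation: [-180.0, -0.1, -100.7]
force: [0.1, -6.1, -1.2]
opening: 0.0111
gripper_force: 30.0
```

step_arm(
  moves=[
    [[-0.73,0.14,-0.62,0,0.8],[-0.71,0.13,-0.65,0,0.8],[-0.68,0.13,-0.68,0,0.8],[0,0,0,0,0.8],[0,0,0,0,0.8]],
  ],
)

```text
clock: 17.0
tool_pos: [0.5272, 0.0039, 0.2573]
orientation: [-179.9, -0.1, -100.7]
force: [-1.4, -6.5, -0.0]
opening: 0.0114
gripper_force: 30.0
```

```bash
python3 lid.py; ls pics
```

```text
17.0 [0.52715346 0.00389246 0.25733347] [-1.41960777 -6.4635486  -0.03168537] 0.011425045275004646 29.99931514263153 0.47141933233923894
scene 4295 lid angle 0.7602951 resid 0.001583375884618279
top 725 lid angle 0.7635158 resid 0.0015120728993362029
tool angle 0.7842498732861231 0.23125410291834628
c1.png
scene0.png
scene1.png
scene_15.20.png
scene_15.80.png
scene_17.00.png
top0.png
top1.png
top_15.20.png
top_15.80.png
top_17.00.png
w1.png
w2.png
w3.png
w4.png
```

Both cameras give a lid angle of 0.76 to 0.78, well inside the band, with small forces. I let it settle, take one last look, then hand in.

step_arm(
  moves=[
    [[0,0,0,0,0.8],[0,0,0,0,0.8],[0,0,0,0,0.8],[0,0,0,0,0.8],[0,0,0,0,0.8]],
  ],
)

```text
clock: 17.6
tool_pos: [0.5273, 0.0039, 0.2575]
orientation: [-180.0, -0.1, -100.7]
force: [-0.7, -6.3, -0.8]
opening: 0.0109
gripper_force: 30.0
```

```bash
python3 lid.py; cp pics/scene_17.60.png pics/final.png 2>/dev/null || cp $(ls -t pics/scene_*|head -1) pics/final.png
```

```text
17.6 [0.52728361 0.00388057 0.2574644 ] [-0.67363608 -6.25048326 -0.76325576] 0.010927439130571403 29.998551607131958 0.06564540966606144
scene 4303 lid angle 0.76146865 resid 0.00158152404522773
top 725 lid angle 0.7635122 resid 0.0014320804338971583
tool angle 0.7850481737715819 0.23125452240212196
```

View pics/final.png

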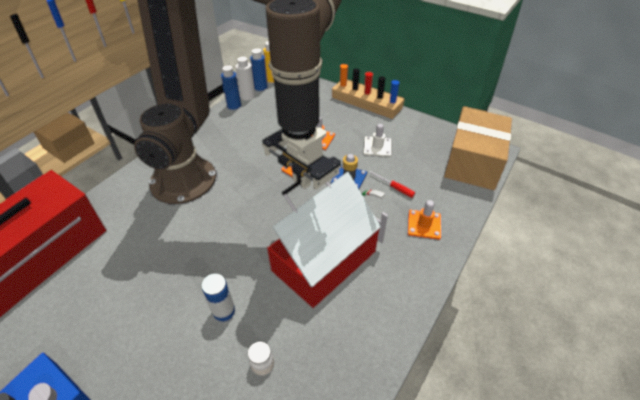

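The lid is held half open at (328,228), the spacer is on the shaft at (350,162), and the can, jar and screwdriver are untouched.

```bash
python3 -c "
from plant import close_job
print(close_job())"
```

```text
the job is handed in; nothing more can be done
None
```

The job is handed in at about 18 s: the spacer is home on the shoulder and released, and the lid went up to about 1.11 rad and is held still by its handle at about 0.76 rad, inside the green band; spray can, jar and screwdriver were not touched.

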